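Take the top parts tray from under the bench light and put the nut in it

TASK

Lift only the top tray off the pile under the bench light, leaving the two trays below standing as they are, and set it down flat in the middle of the work mat, lined up lengthwise with the mat. Then put the loose flange nut from the bench into that tray and let go. Do not knock the light, and leave the wrench, the screwdriver and the jar alone.

Things in the scene. Friction and masses are not known exactly. Their poses are not given: they have to be found in the camera images.
- tray_top_center (a point): Centre of the top tray of three alike: grey plastic, open, 100 x 58 mm, 45 mm high, about 100 g; x along its length, z up. Rim 22.5 mm above this point, inner floor 13.5 mm below. Its lowest 5 mm is a foot sitting loosely in the tray below: raise it over 5 mm first. Outer walls flush with the tray below, whose rim is 17.5 mm under this point: fingers reaching lower grip both, so hold the long walls near the rim.
- tray_middle_center (a point): Centre of the middle tray, loose, same shape (inside 94 x 52 mm, walls 3 mm, foot 88 x 46 mm), 40 mm below the centre of the top one; to be left standing.
- tray_bottom_center (a point): Centre of the bottom tray, loose, same shape, standing on the bench; to be left standing.
- light: Fixed bench light; origin on the bench midway between its posts (16 mm thick, at y = +-160 mm). Its bar runs along its y (360 mm), from x = -40 to +30 mm, 255 to 277 mm above the bench. The pile stands beneath it, length roughly along the light's x, top rim 125 mm high. A gripper pointing straight down hits the bar: come from the robot's side, tilted about 35 degrees.
- mat_top (a point): Centre of the upper face of the fixed dark rubber work mat, 180 long (x) x 130 wide (y) x 3 mm thick, lying on the bench nearer the robot than the fixed battery module with the green board; z up.
- nut_center (a point): Centre (half-way up) of the loose steel hex flange nut standing on the bench: flange 34 mm diameter and 4 mm high at the bottom, above it a hexagon 24 mm across flats, 22 mm high in all, 60 g. Two of its flats face +x and -x of its frame, the others follow every 60 degrees about z.
- wrench: Loose steel wrench lying on the bench, a bystander; origin under its middle.
- screwdriver: Loose screwdriver lying on the bench, a bystander; origin under its middle.
- jar: Closed white jar, 60 mm diameter, 90 mm high, a bystander; origin at the centre of its underside.

How it is judged:
On the way, in this order (a step that is already met when the one before it is completed fails the run):
1. the top tray is lifted clear of the pile (z of tray_top_center in the frame of tray_middle_center above 0.046 m), for 0.1 s.
2. the tray stands flat and released on the mat, still without the nut (x of tray_top_center in the frame of mat_top between -0.03 and 0.03 m and y of tray_top_center in the frame of mat_top between -0.022 and 0.022 m and angle between the x axis of tray_top_center and the x axis of mat_top, either way round below 0.25 rad and angle between tray_top_center's own z axis and vertical below 0.06 rad and z of tray_top_center in the frame of mat_top between 0.018 and 0.028 m and linear speed of tray_top below 0.02 m/s and contact force between the fingers and tray_top below 0.2 N and horizontal distance between nut_center and tray_top_center above 0.05 m), for 0.2 s.
At the end, for the whole second after the job is handed in: The tray stands flat on the mat, its centre within 30 mm lengthwise and 22 mm crosswise of the mat's centre and its length within 0.25 rad of the mat's; the nut rests on its floor; both are at rest and released; the other two trays stand within 20 mm of where they were (x of tray_top_center in the frame of mat_top between -0.03 and 0.03 m and y of tray_top_center in the frame of mat_top between -0.022 and 0.022 m and angle between the x axis of tray_top_center and the x axis of mat_top, either way round below 0.25 rad and angle between tray_top_center's own z axis and vertical below 0.06 rad and z of tray_top_center in the frame of mat_top between 0.018 and 0.028 m and linear speed of each of tray_top, nut below 0.02 m/s and contact force between the fingers and tray_top below 0.2 N and x of nut_center in the frame of tray_top_center between -0.045 and 0.045 m and y of nut_center in the frame of tray_top_center between -0.025 and 0.025 m and z of nut_center in the frame of tray_top_center below 0.012 m and contact force between the fingers and nut below 0.2 N and not (distance of tray_middle_center from where it was at the start of the episode above 0.02 m or angle between tray_middle_center's own z axis and vertical above 0.15 rad) and not (distance of tray_bottom_center from where it was at the start of the episode above 0.02 m or angle between tray_bottom_center's own z axis and vertical above 0.15 rad)); the robot touches nothing.
It fails at once if a lower tray of the pile is shifted over 20 mm or tipped ((distance of tray_middle_center from where it was at the start of the episode above 0.02 m or angle between tray_middle_center's own z axis and vertical above 0.15 rad) or (distance of tray_bottom_center from where it was at the start of the episode above 0.02 m or angle between tray_bottom_center's own z axis and vertical above 0.15 rad)).
It fails at once if the light is knocked (over 8 N) (contact force between anything else and light above 8 N).
It fails at once if the wrench, the screwdriver or the jar is moved over 20 mm (distance of any of wrench, screwdriver, jar from where it was at the start of the episode above 0.02 m).
It also fails if it takes over 72 s, if anything falls off the work surface, if the arm or the gripper's body presses on something with over 40 N, if the wrist force passes 120 N, or if a joint passes its speed limit or range.

ROBOT

A 7-joint arm with a two-finger parallel gripper is mounted at the origin on the work surface. World frame = base frame: x ahead of the robot, y to its left, z up, the work surface at z = 0. Lengths are in m, angles in rad, forces in N, time in s.
With the tool pointing down it reaches from about 0.4 to 0.85 m from the base axis. Payload 10.4 kg.
Tool frame: the origin (TCP) lies at the very end of the fingers, on their centre line; the grasp point (between the pads) lies 19 mm behind it (robot.tcp_to_grasp is the distance from the TCP to the grasp point, in m); z points along the fingers, y is the line along which they close (so a half turn about z gives the same grasp; the last joint's range is limited). The gripper opens to 87 mm and grips with 3 to 60 N. Pads are 19 mm wide; open, the fingers measure 117 mm over their backs; the gripper's body (75 mm by 190 mm) begins 51 mm behind the grasp point.
Start: joints at [1.282, 0.332, -0.065, 1.46, 0.022, 1.35, -0.088], TCP at [0.164, -0.603, 0.192] pointing down, gripper open.
Joint ranges: [-2.6, 2.6], [-0.5, 2.12], [-1.47, 1.34], [0.16, 2.42], [-1.27, 4.41], [0.06, 2.06], [-2.6, 2.6]. Speed limits (rad/s): [2.22, 2.22, 2.79, 2.79, 3.14, 3.14, 3.14].

INTERFACE

Orientations are given as a unit quaternion [x, y, z, w].
In Python, from cell import robot gives the robot as it stands.
- The arm moves only by the tool send_rows, never from a script. Its argument "moves" is a list of rows, each an object of numbers: "tx", "ty", "tz": the shift along the tool's x, y, z in m; "rx", "ry", "rz": the turn, a rotation vector about the tool's x, y, z in degrees. A call has 1 to 8 rows; each row shifts and turns the commanded pose from where the row before left it, along the tool's axes as they then stand; what a row does not reach is not made up. A row lasts 1/8 s, in which the tool goes at most 62.5 mm and 10.7 degrees, less where a joint would pass 70% of its speed; a pose out of reach is approached as far as the arm can. A call is refused whole if a number of a shift passes 0.0625 or a number of a turn 10.7, either way. A call with a gripper value outside its range is refused whole. "gripper" is the finger opening in m, from 0 to 0.087, set as the call begins (left out, the last holds). The fingers move at their own pace and stop on an object; "squeeze" is the grip in N (left out, the last holds). Time passes only in rows, so rows that do not move let the fingers close. It gives the time, the measured TCP pose, the force, the opening and the grip force at its end, in the units of the state.
- robot.sense(): the state, without advancing time (a new reading comes with each control period).
- robot.capture(name): name is "scene" or "top" or "wrist"; returns (picture, depth): 384x512x3 uint8, red, green, blue; 384x512 float32, m along the optical axis (not along the pixel's ray), 0 where there is no reading.
- robot.calibration(name): a dict with "K" (3x3 intrinsics, pixels), "xyz" and "attitude" of the camera in the world; the wrist camera has in their place "mount" (4x4, takes a point from camera to tool coordinates, whose origin is the TCP and whose axes are the flange's). Camera axes: x right, y down, z forward; pixel columns grow to the right and rows downward; lengths in m; the calibration is good to about 2 mm. A picture is of the moment at which its call begins: read the wrist's pose just before it. calibration takes no time and is no camera call.
- robot.hand_in(): hands the job in; it is judged then, once.
The state is a dict: "t": time; "joint_positions": joint angles; "dq": joint speeds; "tau": joint torques, N m; "tool_pos": TCP position; "tool_rot": TCP orientation; "force": force on the tool from outside, world axes, zero at the start; "ft_torque": the same for the moment, N m; "finger_gap": finger opening in m; "finger_force": force on a finger pad.
Only numpy, scipy, OpenCV 4.12 (cv2) and the standard library are available. Lean on these libraries where they do the work, as an engineer would, in place of code of your own. Each camera call takes 0.05 s, during which the arm holds its last target. There are 200 camera calls.

## Working session

There is one attempt and no reset: what is moved stays moved. The work goes in short steps, Python scripts to look and compute and a tool call to move; the robot and the scene stay as the last step left them, time stands still between calls to the robot, and variables do not carry over. Pictures are saved under pics/ and viewed, at most 10 in all, crops included, and the job is handed in when it is done.

Besides the shell and the picture viewer there is one more tool, called by a JSON object that holds its "fn" and its "kwargs", one argument or row to a line. send_rows: Moves the arm, as the interface text tells. Its arguments: {"type":"object","properties":{"moves":{"type":"array"},"gripper":{"type":"number"},"squeeze":{"type":"number"}},"required":["moves"]}

```bash
ls; mkdir -p pics; cat > h.py <<'E'
import numpy as np, cv2
from cell import robot
from scipy.spatial.transform import Rotation as R
def cam(name,s=None):
    c=robot.calibration(name);K=np.array(c["K"])
    if name=="wrist":
        s=s or robot.sense();T=np.eye(4);T[:3,:3]=R.from_quat(s["tool_rot"]).as_matrix();T[:3,3]=s["tool_pos"]
        return K,T@np.array(c["mount"])
    T=np.eye(4);a=np.array(c["attitude"],float)
    T[:3,:3]=a if a.shape==(3,3) else R.from_quat(a).as_matrix();T[:3,3]=c["xyz"];return K,T
def cloud(d,K,T):
    v,u=np.mgrid[:d.shape[0],:d.shape[1]]
    p=np.stack([(u-K[0,2])/K[0,0]*d,(v-K[1,2])/K[1,1]*d,d],-1)
    return p@T[:3,:3].T+T[:3,3]
def shot(name):
    K,T=cam(name);im,d=robot.capture(name);return im,d,cloud(d,K,T)
def save(f,im): cv2.imwrite("pics/"+f,im[...,::-1])
E
python3 - <<'E'
from h import *
for n in("scene","top"):
    print(robot.calibration(n))
    im,d,P=shot(n);np.savez(n+".npz",im=im,d=d,P=P);save(n+".png",im)
print(robot.calibration("wrist"));print(robot.sense())
E
```

```text
pics
{'K': array([[467.47721601,   0.        , 258.3048502 ],
       [  0.        , 467.47721601, 184.2097816 ],
       [  0.        ,   0.        ,   1.        ]]), 'xyz': array([ 1.35048011, -0.76037324,  1.0905156 ]), 'attitude': array([ 0.83534824,  0.39074763, -0.16142643, -0.3513561 ])}
{'K': array([[399.97634552,   0.        , 258.82082846],
       [  0.        , 399.97634552, 198.58036688],
       [  0.        ,   0.        ,   1.        ]]), 'xyz': array([ 0.43531543, -0.09561694,  1.08229277]), 'attitude': array([-0.70434673,  0.70606106, -0.05516085,  0.04827773])}
{'K': array([[272.56486723,   0.        , 254.85296479],
       [  0.        , 272.56486723, 190.34895171],
       [  0.        ,   0.        ,   1.        ]]), 'mount': array([[-5.13600580e-04, -9.62058736e-01, -2.72841942e-01,
         7.45750335e-02],
       [ 9.99999800e-01, -3.93229117e-04, -4.95858404e-04,
         1.11357052e-03],
       [ 3.69755513e-04, -2.72842142e-01,  9.62058745e-01,
        -1.94513520e-01],
       [ 0.00000000e+00,  0.00000000e+00,  0.00000000e+00,
         1.00000000e+00]])}
{'t': 0.1, 'joint_positions': array([ 1.28243094,  0.33281097, -0.06470538,  1.46081774,  0.02159031,
        1.34992464, -0.08846568]), 'dq': array([ 0.00038514, -0.00329539, -0.00098823, -0.00157959,  0.00071255,
       -0.00235189,  0.00104983]), 'tau': array([ 2.19534115e-03, -6.24548507e+01,  2.49835302e-02, -3.90718567e+01,
       -6.14947337e-02,  3.65599827e-02,  1.01088631e-04]), 'tool_pos': array([ 0.16405756, -0.6026926 ,  0.19105102]), 'tool_rot': array([ 9.91180193e-01,  1.32519525e-01, -1.06374353e-04, -6.23853387e-04]), 'force': array([ 0.06728242, -0.04614219,  0.67584658]), 'ft_torque': array([-0.00395297,  0.00238893, -0.0528009 ]), 'finger_force': 0.0, 'finger_gap': 0.08688044791490586}
```

View pics/scene.png

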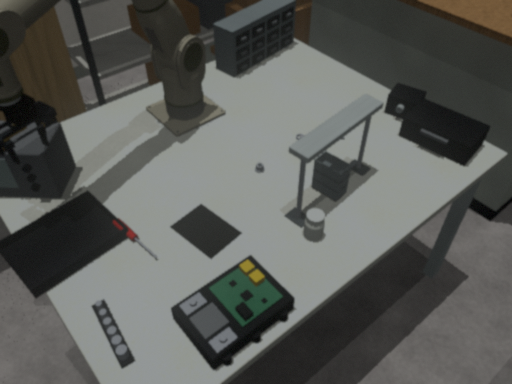

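View pics/top.png

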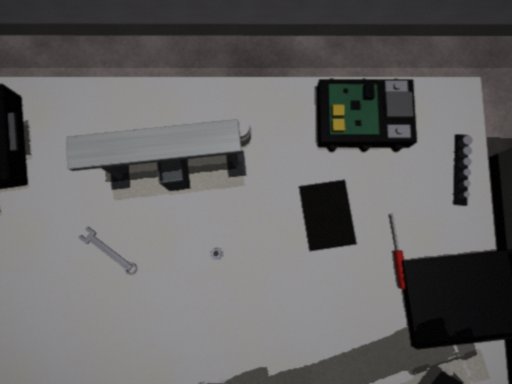

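The scene view shows the pile at (331,175) under the light, the nut at (260,167) and the mat at (206,230). In the top view the mat is at (328,215), the nut at (217,253), the bar at (155,145) with the pile's near end at (173,172), the jar at (245,133), the wrench at (108,250) and the screwdriver at (397,250).

```bash
python3 - <<'E'
from h import *
t=np.load("top.npz");im,P=t["im"],t["P"];g=im.max(2)
def big(m,box):
    x0,y0,x1,y1=box;k=np.zeros_like(m);k[y0:y1,x0:x1]=m[y0:y1,x0:x1];return k
K,T=cam("top")
def ray(K,T,uv,z):
    d=T[:3,:3]@np.array([(uv[0]-K[0,2])/K[0,0],(uv[1]-K[1,2])/K[1,1],1]);return T[:3,3]+d*(z-T[2,3])/d[2]
m=big((g<70),(290,165,370,260)).astype(np.uint8)
c=max(cv2.findContours(m,0,2)[0],key=cv2.contourArea)
r=cv2.boxPoints(cv2.minAreaRect(c));q=np.array([ray(K,T,x,.003) for x in r]);print("mat",q.round(4).tolist(),q.mean(0),np.linalg.norm(np.diff(q,axis=0),axis=1))
n=P[240:268,203:232];k=n[...,2]>.008;print("nut",k.sum(),np.median(n[k],0),n[k].min(0),n[k].max(0),(n[k].min(0)+n[k].max(0))/2)
b=P[110:180,55:255];k=(b[...,2]>.24)&(b[...,2]<.3);q=b[k];rr=cv2.minAreaRect(q[:,:2].astype(np.float32));print("bar",rr,np.median(q[:,2]),cv2.boxPoints(rr).tolist())
w=P[150:195,140:205];k=(w[...,2]>.03)&(w[...,2]<.2);q=w[k];print("pile top",k.sum(),q.min(0),q.max(0))
s=np.load("scene.npz");P2=s["P"];w=P2[145:205,305:358];k=(w[...,2]>.02)&(w[...,2]<.15);q=w[k];print("pile scene",k.sum(),q.min(0),q.max(0))
k=q[:,2]>.118;rr=cv2.minAreaRect(q[k][:,:2].astype(np.float32));print(rr,cv2.boxPoints(rr).tolist())
rr=cv2.minAreaRect(q[:,:2].astype(np.float32));print(rr)
print("jar",np.median(P[125:142,240:250].reshape(-1,3),0))
cr=lambda im,x0,y0,x1,y1,s:cv2.resize(im[y0:y1,x0:x1],None,fx=s,fy=s,interpolation=2)
a=cr(s["im"],280,90,400,215,4);b=cr(im,60,110,260,195,3);o=np.zeros((760-160,800,3),np.uint8)
o[:500,:480]=a;b=cr(im,130,145,200,195,4);o[:200,500:780]=b;b=cr(im,195,235,240,275,6);o[250:490,500:770]=b;save("crop.png",o)
E
```

```text
mat [[0.6285, -0.2155, 0.003], [0.65, -0.3441, 0.003], [0.4719, -0.3672, 0.003], [0.4516, -0.2414, 0.003]] [ 0.55047841 -0.29204071  0.003     ] [0.13046152 0.17960913 0.12739865]
nut 81 [0.4475044  0.0069237  0.02068999] [ 0.43454214 -0.09561694  0.00871923] [0.46054625 0.02016806 1.08229277] [ 0.4475442  -0.03772444  0.545506  ]
bar ((0.6704994440078735, 0.11575566977262497), (0.07168061286211014, 0.35955342650413513), 6.2355217933654785) 0.2761602556390599 [[0.6153445839881897, 0.2905759811401367], [0.6543977856636047, -0.06685027480125427], [0.7256543040275574, -0.05906464159488678], [0.6866011023521423, 0.298361599445343]]
pile top 795 [0.61639674 0.08210141 0.03004857] [0.69828891 0.14612077 0.12848881]
pile scene 1285 [0.61757298 0.0763746  0.02008966] [0.72729946 0.26855257 0.13000346]
((0.6726222038269043, 0.11511994898319244), (0.1030702218413353, 0.0658128559589386), 8.338218688964844) [[0.6168599128723145, 0.14020510017871857], [0.62640380859375, 0.07508794218301773], [0.7283844947814941, 0.09003479778766632], [0.7188405990600586, 0.15515196323394775]]
((0.6644726991653442, 0.17472904920578003), (0.1041782796382904, 0.18819832801818848), 8.307576179504395)
jar [ 0.75624618 -0.06867499  0.08559456]
```

View pics/crop.png

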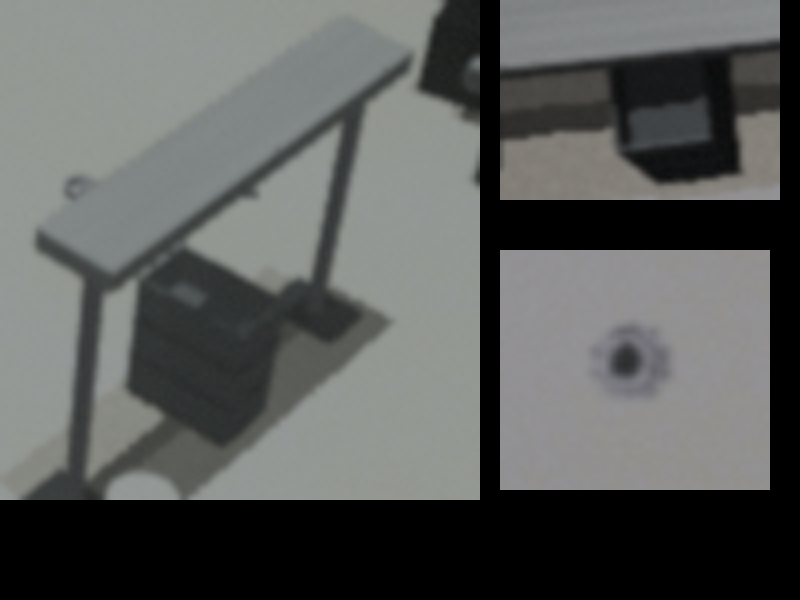

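The estimates agree with the given sizes:

| Item | Position (m) | Yaw |
|---|---|---|
| Pile | (0.673, 0.115) | about 8° |
| Light | (0.675, 0.116) | 6.2° |
| Mat | (0.550, −0.292) | about 8° |
| Nut | (0.4475, 0.007) | not measured yet |

I'll approach with the wrist camera on the underside, facing the robot. First I turn the tool.

{"fn": "send_rows", "kwargs": {
  "moves": [
    {"rz": -10.7,"tz": -0.01},
    {"rz": -10.7,"tz": -0.01},
    {"rz": -10.7,"tz": -0.01},
    {"rz": -10.7,"tz": -0.01},
    {"rz": -10.7,"tz": -0.01},
    {"rz": -10.7,"tz": -0.01},
    {"rz": -10.7},
    {"rz": -10.7}
  ],
  "gripper": 0.087
}}

```text
invalid input at $.moves[0]: expected keys tx, ty, tz, rx, ry, rz
```

```bash
cat >> h.py <<'E'
def tilted(yaw,tilt):
    # tool z leans forward by tilt in heading yaw; tool x points back to the robot (camera underneath)
    return R.from_euler("z",yaw,degrees=True)*R.from_euler("y",-tilt,degrees=True)*R.from_matrix(np.array([[-1,0,0],[0,1,0],[0,0,-1.]]))
def go(pos=None,rot=None):
    s=robot.sense();r=R.from_quat(s["tool_rot"])
    print("q",np.round(s["joint_positions"],2),"tcp",np.round(s["tool_pos"],4),"z",r.as_matrix()[:,2].round(3),"x",r.as_matrix()[:,0].round(3))
    if pos is not None: print("tool shift",r.inv().apply(np.array(pos)-s["tool_pos"]).round(4))
    if rot is not None: print("tool turn deg",np.degrees((r.inv()*rot).as_rotvec()).round(2))
E
python3 -c "
from h import *
go([.47,-.25,.26])"
```

```text
q [ 1.28  0.33 -0.06  1.46  0.02  1.35 -0.09] tcp [ 0.1641 -0.6027  0.1911] z [-0.     0.001 -1.   ] x [ 0.965  0.263 -0.   ]
tool shift [ 0.3878 -0.26   -0.0686]
```

{"fn": "send_rows", "kwargs": {
  "moves": [
    {"tx": 0,"ty": 0,"tz": -0.01,"rx": 0,"ry": 0,"rz": -10.7},
    {"tx": 0,"ty": 0,"tz": -0.01,"rx": 0,"ry": 0,"rz": -10.7},
    {"tx": 0,"ty": 0,"tz": -0.01,"rx": 0,"ry": 0,"rz": -10.7},
    {"tx": 0,"ty": 0,"tz": -0.01,"rx": 0,"ry": 0,"rz": -10.7},
    {"tx": 0,"ty": 0,"tz": -0.01,"rx": 0,"ry": 0,"rz": -10.7},
    {"tx": 0,"ty": 0,"tz": -0.01,"rx": 0,"ry": 0,"rz": -10.7},
    {"tx": 0,"ty": 0,"tz": -0.01,"rx": 0,"ry": 0,"rz": -10.7},
    {"tx": 0,"ty": 0,"tz": 0,"rx": 0,"ry": 0,"rz": -10.7}
  ],
  "gripper": 0.087
}}

```text
t: 1.1
tool_pos: [0.1643, -0.6032, 0.2623]
tool_rot: [0.635, 0.773, -0.0, 0.0]
force: [-0.7, 0.6, 0.4]
finger_gap: 0.0869
finger_force: 0.0
```

```bash
python3 -c "
from h import *
go([.47,-.25,.26])"
```

```text
q [ 1.43  0.32 -0.26  1.34  0.08  1.49  1.37] tcp [ 0.1643 -0.6032  0.2623] z [ 0.    -0.001 -1.   ] x [-0.194  0.981 -0.001]
tool shift [0.2872 0.3684 0.0021]
```

{"fn": "send_rows", "kwargs": {
  "moves": [
    {"tx": 0.036,"ty": 0.046,"tz": 0,"rx": 0,"ry": 0,"rz": 0},
    {"tx": 0.036,"ty": 0.046,"tz": 0,"rx": 0,"ry": 0,"rz": 0},
    {"tx": 0.036,"ty": 0.046,"tz": 0,"rx": 0,"ry": 0,"rz": 0},
    {"tx": 0.036,"ty": 0.046,"tz": 0,"rx": 0,"ry": 0,"rz": 0},
    {"tx": 0.036,"ty": 0.046,"tz": 0,"rx": 0,"ry": 0,"rz": 0},
    {"tx": 0.036,"ty": 0.046,"tz": 0,"rx": 0,"ry": 0,"rz": 0},
    {"tx": 0.036,"ty": 0.046,"tz": 0,"rx": 0,"ry": 0,"rz": 0},
    {"tx": 0.036,"ty": 0.046,"tz": 0,"rx": 0,"ry": 0,"rz": 0}
  ]
}}

```text
t: 2.1
tool_pos: [0.4723, -0.2496, 0.2616]
tool_rot: [0.637, 0.771, -0.0, 0.0]
force: [0.1, 0.1, 0.4]
finger_gap: 0.0871
finger_force: 0.0
```

{"fn": "send_rows", "kwargs": {
  "moves": [
    {"tx": 0,"ty": 0,"tz": 0,"rx": 0,"ry": 0,"rz": -10.7},
    {"tx": 0,"ty": 0,"tz": 0,"rx": 0,"ry": 0,"rz": -10.7},
    {"tx": 0,"ty": 0,"tz": 0,"rx": 0,"ry": 0,"rz": -10.7},
    {"tx": 0,"ty": 0,"tz": 0,"rx": 0,"ry": 0,"rz": -10.7},
    {"tx": 0,"ty": 0,"tz": 0,"rx": 0,"ry": 0,"rz": -10.7}
  ]
}}

```text
t: 2.72
tool_pos: [0.4713, -0.251, 0.2614]
tool_rot: [0.219, 0.976, 0.0, -0.0]
force: [-0.1, 0.2, -1.2]
finger_gap: 0.0871
finger_force: 0.0
```

```bash
python3 -c "
from h import *
go([.5,.09,.27],tilted(8,38))"
```

```text
q [ 1.    0.16 -0.67  1.56  0.1   1.46  1.46] tcp [ 0.4713 -0.251   0.2614] z [-0.001  0.    -1.   ] x [-0.904  0.428  0.001]
tool shift [ 0.1199  0.3205 -0.0085]
tool turn deg [-11.03 -36.94 -32.08]
```

{"fn": "send_rows", "kwargs": {
  "moves": [
    {"tx": 0.015,"ty": 0.04,"tz": 0,"rx": 0,"ry": 0,"rz": 0},
    {"tx": 0.015,"ty": 0.04,"tz": 0,"rx": 0,"ry": 0,"rz": 0},
    {"tx": 0.015,"ty": 0.04,"tz": 0,"rx": 0,"ry": 0,"rz": 0},
    {"tx": 0.015,"ty": 0.04,"tz": 0,"rx": 0,"ry": 0,"rz": 0},
    {"tx": 0.015,"ty": 0.04,"tz": 0,"rx": 0,"ry": 0,"rz": 0},
    {"tx": 0.015,"ty": 0.04,"tz": 0,"rx": 0,"ry": 0,"rz": 0},
    {"tx": 0.015,"ty": 0.04,"tz": 0,"rx": 0,"ry": 0,"rz": 0},
    {"tx": 0.015,"ty": 0.04,"tz": 0,"rx": 0,"ry": 0,"rz": 0}
  ]
}}

```text
t: 3.72
tool_pos: [0.5018, 0.0905, 0.2616]
tool_rot: [0.222, 0.975, -0.0, 0.0]
force: [-0.5, -0.4, 0.0]
finger_gap: 0.0872
finger_force: 0.0
```

{"fn": "send_rows", "kwargs": {
  "moves": [
    {"tx": 0,"ty": 0,"tz": 0,"rx": 0,"ry": 0,"rz": -10.7},
    {"tx": 0,"ty": 0,"tz": 0,"rx": 0,"ry": 0,"rz": -10.7},
    {"tx": 0,"ty": 0,"tz": 0,"rx": 0,"ry": 0,"rz": -10.7},
    {"tx": 0,"ty": 0,"tz": 0,"rx": 0,"ry": -9.5,"rz": 0},
    {"tx": 0,"ty": 0,"tz": 0,"rx": 0,"ry": -9.5,"rz": 0},
    {"tx": 0,"ty": 0,"tz": 0,"rx": 0,"ry": -9.5,"rz": 0},
    {"tx": 0,"ty": 0,"tz": 0,"rx": 0,"ry": -9.5,"rz": 0},
    {"tx": 0,"ty": 0,"tz": 0,"rx": 0,"ry": 0,"rz": 0}
  ]
}}

```text
t: 4.72
tool_pos: [0.4985, 0.0924, 0.2599]
tool_rot: [-0.057, 0.96, 0.015, 0.273]
force: [-0.5, 1.4, 0.6]
finger_gap: 0.0874
finger_force: 0.0
```

```bash
python3 - <<'E'
from h import *
go([.5,.09,.27],tilted(8,38))
im,d,P=shot("wrist");np.savez("w1.npz",im=im,d=d,P=P);save("w1.png",im)
m=(P[...,2]>.121)&(P[...,2]<.131)&(d>.1)&(P[...,0]>.55)&(P[...,1]<.22)&(P[...,1]>0)&(P[...,0]<.8)
q=P[m];print(m.sum(),q.min(0),q.max(0))
rr=cv2.minAreaRect(q[:,:2].astype(np.float32));print(rr,cv2.boxPoints(rr).round(4).tolist())
E
```

```text
q [ 0.55 -0.48 -0.66  2.12 -0.36  0.86  1.72] tcp [0.4985 0.0924 0.2599] z [ 0.522  0.06  -0.851] x [-0.845 -0.101 -0.525]
tool shift [-0.0063 -0.0026 -0.008 ]
tool turn deg [-0.82 -6.31 -0.94]
445 [0.6158298  0.07855829 0.12101464] [0.72389854 0.14761611 0.1279493 ]
((0.6697001457214355, 0.11366184055805206), (0.10229664295911789, 0.05793575197458267), 7.523621559143066) [[0.6151999831199646, 0.13570000231266022], [0.6227999925613403, 0.07819999754428864], [0.7242000102996826, 0.09160000085830688], [0.7166000008583069, 0.14910000562667847]]
```

View pics/w1.png

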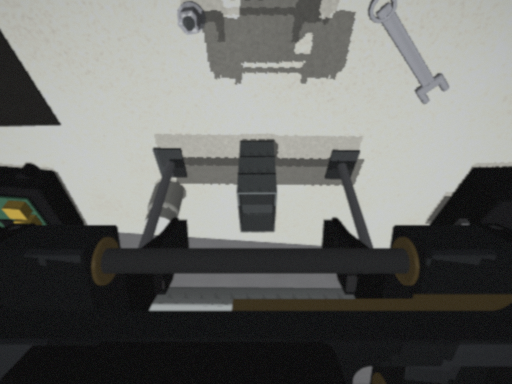

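Wrist view: the pile's open top is at (257,190), between the light's posts. The nut is at (190,18) and the wrench at (410,50). The top rim fits as 102 x 58 mm at (0.670, 0.114), yaw 7.5°, which matches the given size. Joint 2 was near its limit, so I move forward first and finish the tilt there.

```bash
python3 -c "
from h import *
go([.545,.097,.25],tilted(7.6,36))"
```

```text
q [ 0.56 -0.47 -0.67  2.12 -0.36  0.86  1.72] tcp [0.4996 0.0923 0.2607] z [ 0.521  0.06  -0.851] x [-0.845 -0.101 -0.525]
tool shift [-0.0332 -0.0006  0.0331]
tool turn deg [-0.57 -4.35 -0.66]
```

{"fn": "send_rows", "kwargs": {
  "moves": [
    {"tx": -0.011,"ty": 0,"tz": 0.011,"rx": 0,"ry": 0,"rz": 0},
    {"tx": -0.011,"ty": 0,"tz": 0.011,"rx": 0,"ry": 0,"rz": 0},
    {"tx": -0.011,"ty": 0,"tz": 0.011,"rx": 0,"ry": 0,"rz": 0},
    {"tx": 0,"ty": 0,"tz": 0,"rx": -0.6,"ry": -4.4,"rz": -0.7},
    {"tx": 0,"ty": 0,"tz": 0,"rx": 0,"ry": 0,"rz": 0}
  ]
}}

```text
t: 5.4
tool_pos: [0.5457, 0.0951, 0.2494]
tool_rot: [-0.061, 0.949, 0.021, 0.308]
force: [-0.3, 0.6, 0.0]
finger_gap: 0.0869
finger_force: 0.0
```

```bash
python3 -c "
from h import *
go([.610,.106,.189],tilted(7.6,36));go([.674,.1145,.1])"
```

```text
q [ 0.58 -0.39 -0.72  2.13 -0.35  0.7   1.72] tcp [0.5457 0.0951 0.2494] z [ 0.582  0.077 -0.809] x [-0.803 -0.103 -0.587]
tool shift [-0.0173  0.0024  0.0872]
tool turn deg [-0.07 -0.04 -0.24]
q [ 0.58 -0.39 -0.72  2.13 -0.35  0.7   1.72] tcp [0.5457 0.0951 0.2494] z [ 0.582  0.077 -0.809] x [-0.803 -0.103 -0.587]
tool shift [-0.0173  0.0025  0.1971]
```

{"fn": "send_rows", "kwargs": {
  "moves": [
    {"tx": -0.0043,"ty": 0.0006,"tz": 0.022,"rx": 0,"ry": 0,"rz": 0},
    {"tx": -0.0043,"ty": 0.0006,"tz": 0.022,"rx": 0,"ry": 0,"rz": 0},
    {"tx": -0.0043,"ty": 0.0006,"tz": 0.022,"rx": 0,"ry": 0,"rz": 0},
    {"tx": -0.0043,"ty": 0.0006,"tz": 0.022,"rx": 0,"ry": 0,"rz": 0},
    {"tx": 0,"ty": 0,"tz": 0,"rx": 0,"ry": 0,"rz": 0}
  ]
}}

```text
t: 6.02
tool_pos: [0.6114, 0.1068, 0.1891]
tool_rot: [-0.061, 0.949, 0.022, 0.308]
force: [-0.0, 0.4, -0.4]
finger_gap: 0.0874
finger_force: 0.0
```

```bash
python3 - <<'E'
from h import *
go([.674,.1145,.1])
im,d,P=shot("wrist");save("w2.png",im)
m=(P[...,2]>.119)&(P[...,2]<.132)&(d>.1)&(P[...,0]>.58)&(P[...,1]<.19)&(P[...,1]>0.04)&(P[...,0]<.75)
q=P[m];rr=cv2.minAreaRect(q[:,:2].astype(np.float32));print(m.sum(),rr,cv2.boxPoints(rr).round(4).tolist())
E
```

```text
q [ 0.77 -0.12 -0.99  2.08 -0.06  0.51  1.48] tcp [0.6114 0.1068 0.1891] z [ 0.583  0.079 -0.809] x [-0.803 -0.102 -0.588]
tool shift [ 0.0014 -0.0008  0.1091]
1211 ((0.6697232723236084, 0.11379939317703247), (0.10280352830886841, 0.058100227266550064), 7.393327236175537) [[0.6150000095367432, 0.13600000739097595], [0.6225000023841858, 0.07840000092983246], [0.724399983882904, 0.09160000085830688], [0.7170000076293945, 0.14920000731945038]]
```

View pics/w2.png

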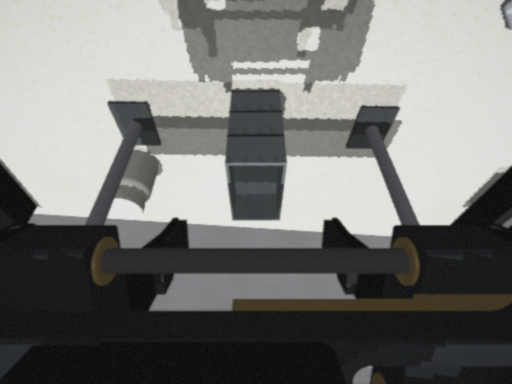

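The top rim is seen at (228–285, 160–220), centred between the fingers. The refit gives the same centre, (0.6697, 0.1138), so I advance.

{"fn": "send_rows", "kwargs": {
  "moves": [
    {"tx": 0,"ty": 0,"tz": 0.0136,"rx": 0,"ry": 0,"rz": 0},
    {"tx": 0,"ty": 0,"tz": 0.0136,"rx": 0,"ry": 0,"rz": 0},
    {"tx": 0,"ty": 0,"tz": 0.0136,"rx": 0,"ry": 0,"rz": 0},
    {"tx": 0,"ty": 0,"tz": 0.0136,"rx": 0,"ry": 0,"rz": 0},
    {"tx": 0,"ty": 0,"tz": 0.0136,"rx": 0,"ry": 0,"rz": 0}
  ]
}}

```text
t: 6.7
tool_pos: [0.6511, 0.1111, 0.1351]
tool_rot: [-0.061, 0.949, 0.019, 0.31]
force: [0.3, 0.2, 0.9]
finger_gap: 0.0873
finger_force: 0.0
```

```bash
python3 -c "
from h import *
go([.6725,.114,.1],tilted(7.5,36));print(robot.sense()['force'])"
```

```text
q [ 0.71  0.14 -1.04  2.05  0.53  0.44  1.  ] tcp [0.6511 0.1111 0.1351] z [ 0.585  0.075 -0.807] x [-0.801 -0.104 -0.59 ]
tool shift [0.0033 0.0002 0.0411]
tool turn deg [-0.13  0.15 -0.11]
[0.29454346 0.15380019 0.92833802]
```

{"fn": "send_rows", "kwargs": {
  "moves": [
    {"tx": 0.0008,"ty": 0,"tz": 0.01,"rx": 0,"ry": 0,"rz": 0},
    {"tx": 0.0008,"ty": 0,"tz": 0.01,"rx": 0,"ry": 0,"rz": 0},
    {"tx": 0.0008,"ty": 0,"tz": 0.01,"rx": 0,"ry": 0,"rz": 0},
    {"tx": 0.0008,"ty": 0,"tz": 0.01,"rx": 0,"ry": 0,"rz": 0},
    {"tx": 0,"ty": 0,"tz": 0,"rx": 0,"ry": 0,"rz": 0}
  ]
}}

```text
t: 7.32
tool_pos: [0.6715, 0.1142, 0.1006]
tool_rot: [-0.061, 0.949, 0.02, 0.309]
force: [-0.5, 0.1, 0.6]
finger_gap: 0.0871
finger_force: 0.0
```

```bash
python3 -c "
from h import *
go([.6725,.114,.1],tilted(7.5,36));print(robot.sense()['force'])"
```

```text
q [ 0.56  0.25 -0.92  2.04  0.76  0.41  0.8 ] tcp [0.6715 0.1142 0.1006] z [ 0.585  0.075 -0.808] x [-0.801 -0.104 -0.589]
tool shift [-0.0004 -0.0003  0.001 ]
tool turn deg [-0.09  0.11 -0.09]
[-0.46684821  0.13524566  0.58036233]
```

In place, so I close the gripper.

{"fn": "send_rows", "kwargs": {
  "moves": [
    {"tx": 0,"ty": 0,"tz": 0,"rx": 0,"ry": 0,"rz": 0},
    {"tx": 0,"ty": 0,"tz": 0,"rx": 0,"ry": 0,"rz": 0},
    {"tx": 0,"ty": 0,"tz": 0,"rx": 0,"ry": 0,"rz": 0},
    {"tx": 0,"ty": 0,"tz": 0,"rx": 0,"ry": 0,"rz": 0},
    {"tx": 0,"ty": 0,"tz": 0,"rx": 0,"ry": 0,"rz": 0},
    {"tx": 0,"ty": 0,"tz": 0,"rx": 0,"ry": 0,"rz": 0}
  ],
  "gripper": 0.05,
  "squeeze": 15
}}

```text
t: 8.07
tool_pos: [0.6713, 0.1152, 0.1004]
tool_rot: [-0.062, 0.949, 0.02, 0.31]
force: [-0.6, 0.1, 2.4]
finger_gap: 0.0575
finger_force: 15.0
```

{"fn": "send_rows", "kwargs": {
  "moves": [
    {"tx": -0.0012,"ty": 0,"tz": -0.0016,"rx": 0,"ry": 0,"rz": 0},
    {"tx": -0.0012,"ty": 0,"tz": -0.0016,"rx": 0,"ry": 0,"rz": 0},
    {"tx": -0.0018,"ty": 0,"tz": -0.0024,"rx": 0,"ry": 0,"rz": 0},
    {"tx": -0.0018,"ty": 0,"tz": -0.0024,"rx": 0,"ry": 0,"rz": 0},
    {"tx": -0.0018,"ty": 0,"tz": -0.0024,"rx": 0,"ry": 0,"rz": 0},
    {"tx": -0.0018,"ty": 0,"tz": -0.0024,"rx": 0,"ry": 0,"rz": 0},
    {"tx": 0,"ty": 0,"tz": 0,"rx": 0,"ry": 0,"rz": 0},
    {"tx": 0,"ty": 0,"tz": 0,"rx": 0,"ry": 0,"rz": 0}
  ]
}}

```text
t: 9.07
tool_pos: [0.6713, 0.1151, 0.1162]
tool_rot: [-0.062, 0.949, 0.02, 0.31]
force: [-0.9, -0.8, -1.4]
finger_gap: 0.0574
finger_force: 15.0
```

```bash
python3 - <<'E'
from h import *
go([.56,.099,.2],tilted(7.5,36))
im,d,P=shot("wrist");save("w3.png",im)
E
```

```text
q [ 0.61  0.23 -0.96  2.02  0.69  0.44  0.87] tcp [0.6713 0.1151 0.1162] z [ 0.585  0.077 -0.808] x [-0.801 -0.105 -0.59 ]
tool shift [ 0.0414 -0.0014 -0.1341]
tool turn deg [ 0.    0.14 -0.04]
```

View pics/w3.png

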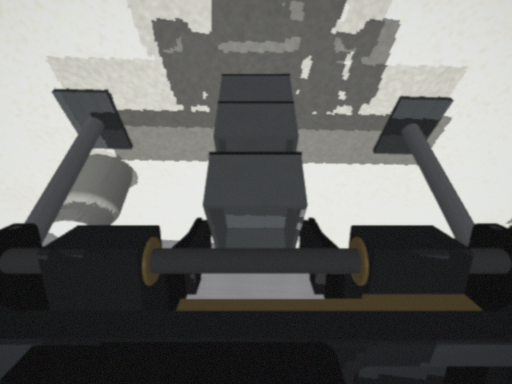

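The top tray is up 16 mm, and the two below still line up, with edges at rows 103 and 75. I back out along the tool axis.

{"fn": "send_rows", "kwargs": {
  "moves": [
    {"tx": 0,"ty": 0,"tz": -0.012,"rx": 0,"ry": 0,"rz": 0},
    {"tx": 0,"ty": 0,"tz": -0.018,"rx": 0,"ry": 0,"rz": 0},
    {"tx": 0.005,"ty": 0,"tz": -0.018,"rx": 0,"ry": 0,"rz": 0},
    {"tx": 0.005,"ty": 0,"tz": -0.018,"rx": 0,"ry": 0,"rz": 0},
    {"tx": 0.008,"ty": 0,"tz": -0.018,"rx": 0,"ry": 0,"rz": 0},
    {"tx": 0.008,"ty": 0,"tz": -0.018,"rx": 0,"ry": 0,"rz": 0},
    {"tx": 0.008,"ty": 0,"tz": -0.018,"rx": 0,"ry": 0,"rz": 0},
    {"tx": 0.008,"ty": 0,"tz": -0.012,"rx": 0,"ry": 0,"rz": 0}
  ]
}}

```text
t: 10.12
tool_pos: [0.5601, 0.1006, 0.1988]
tool_rot: [-0.062, 0.948, 0.02, 0.31]
force: [0.1, -0.4, -1.5]
finger_gap: 0.0573
finger_force: 15.0
```

```bash
python3 - <<'E'
from h import *
im,d,P=shot("scene");m=(P[...,0]>.6)&(P[...,0]<.75)&(P[...,1]>.06)&(P[...,1]<.165)&(P[...,2]>.03)&(P[...,2]<.1)
q=P[m];print("lower pile",m.sum(),q.max(0),cv2.minAreaRect(q[q[:,2]>.07][:,:2].astype(np.float32)))
cx,cy=.5505,-.292; y=np.radians(8)
# tray centre -> TCP offset, tray yaw as tool yaw
off=np.array([.6715-.6697,.1148-.1138])
print(off)
go([cx+off[0],cy+off[1],.16],tilted(8,36)); go([cx+off[0],cy+off[1],.024])
E
```

```text
lower pile 838 [0.72801772 0.15172621 0.08842128] ((0.6727319359779358, 0.1141825020313263), (0.10351888090372086, 0.06427576392889023), 6.83493185043335)
[0.0018 0.001 ]
q [ 0.73 -0.33 -0.89  2.17 -0.38  0.57  1.75] tcp [0.5592 0.1005 0.1988] z [ 0.585  0.076 -0.807] x [-0.8   -0.106 -0.59 ]
tool shift [ 0.0698 -0.3872 -0.0027]
tool turn deg [-0.33  0.18 -0.38]
q [ 0.73 -0.33 -0.89  2.17 -0.38  0.57  1.75] tcp [0.5592 0.1005 0.1988] z [ 0.585  0.076 -0.807] x [-0.8   -0.106 -0.59 ]
tool shift [ 0.1501 -0.3871  0.1071]
```

{"fn": "send_rows", "kwargs": {
  "moves": [
    {"tx": 0,"ty": -0.03,"tz": 0,"rx": 0,"ry": 0,"rz": 0},
    {"tx": 0,"ty": -0.04,"tz": 0,"rx": 0,"ry": 0,"rz": 0},
    {"tx": 0,"ty": -0.04,"tz": 0,"rx": 0,"ry": 0,"rz": 0},
    {"tx": 0,"ty": -0.04,"tz": 0,"rx": 0,"ry": 0,"rz": 0},
    {"tx": 0,"ty": -0.04,"tz": 0,"rx": 0,"ry": 0,"rz": 0},
    {"tx": 0,"ty": -0.04,"tz": 0,"rx": 0,"ry": 0,"rz": 0},
    {"tx": 0,"ty": -0.04,"tz": 0,"rx": 0,"ry": 0,"rz": 0},
    {"tx": 0,"ty": -0.04,"tz": 0,"rx": 0,"ry": 0,"rz": 0}
  ]
}}

```text
t: 11.18
tool_pos: [0.6011, -0.2083, 0.1972]
tool_rot: [-0.062, 0.949, 0.02, 0.309]
force: [1.0, -0.0, -1.8]
finger_gap: 0.0571
finger_force: 15.0
```

```bash
python3 - <<'E'
from h import *
go([.552,-.291,.16],tilted(8,36))
E
```

```text
q [ 0.8   0.01 -0.34  1.98 -0.54  0.68  2.51] tcp [ 0.6011 -0.2083  0.1972] z [ 0.584  0.077 -0.808] x [-0.801 -0.105 -0.589]
tool shift [ 0.0699 -0.0757 -0.005 ]
tool turn deg [-0.29  0.11 -0.43]
```

Joint 7 is close to its limit (2.51 of 2.6), so I continue in small steps and watch it.

{"fn": "send_rows", "kwargs": {
  "moves": [
    {"tx": 0.008,"ty": -0.01,"tz": 0,"rx": 0,"ry": 0,"rz": 0},
    {"tx": 0.008,"ty": -0.01,"tz": 0,"rx": 0,"ry": 0,"rz": 0},
    {"tx": 0.008,"ty": -0.01,"tz": 0,"rx": 0,"ry": 0,"rz": 0},
    {"tx": 0.008,"ty": -0.01,"tz": 0,"rx": 0,"ry": 0,"rz": 0}
  ]
}}

```text
t: 11.68
tool_pos: [0.5834, -0.2436, 0.1794]
tool_rot: [-0.062, 0.949, 0.02, 0.307]
force: [-0.5, -0.1, -1.4]
finger_gap: 0.0571
finger_force: 15.0
```

```bash
python3 - <<'E'
from h import *
go([.552,-.291,.16],tilted(8,36))
E
```

```text
q [ 1.22  0.07 -0.69  1.97 -0.55  0.68  2.6 ] tcp [ 0.5834 -0.2436  0.1794] z [ 0.581  0.077 -0.81 ] x [-0.803 -0.106 -0.586]
tool shift [ 0.0416 -0.0429 -0.0062]
tool turn deg [-0.27 -0.13 -0.41]
```

{"fn": "send_rows", "kwargs": {
  "moves": [
    {"tx": 0,"ty": 0,"tz": 0,"rx": 2.9,"ry": 0,"rz": 4.0},
    {"tx": 0.008,"ty": -0.008,"tz": -0.001,"rx": 0,"ry": 0,"rz": 0},
    {"tx": 0.008,"ty": -0.008,"tz": -0.001,"rx": 0,"ry": 0,"rz": 0},
    {"tx": 0.008,"ty": -0.008,"tz": -0.001,"rx": 0,"ry": 0,"rz": 0},
    {"tx": 0.008,"ty": -0.008,"tz": -0.001,"rx": 0,"ry": 0,"rz": 0},
    {"tx": 0.008,"ty": -0.008,"tz": -0.001,"rx": 0,"ry": 0,"rz": 0}
  ]
}}

```text
t: 12.42
tool_pos: [0.5509, -0.283, 0.1598]
tool_rot: [-0.021, 0.952, 0.007, 0.307]
force: [0.4, -0.2, -2.0]
finger_gap: 0.0572
finger_force: 15.0
```

```bash
python3 - <<'E'
from h import *
go([.5523,-.291,.06],tilted(3,36)); go([.5523,-.291,.027])
im,d,P=shot("top");save("t2.png",im[140:290,240:440])
m=(P[...,2]>.09)&(P[...,0]>.47)&(P[...,0]<.66)&(P[...,1]<-.2)&(P[...,1]>-.38)&(P[...,2]<.25)
print(m.sum(),np.median(P[m][:,2]) if m.any() else 0)
E
```

```text
q [ 1.61  0.1  -1.    2.01 -0.51  0.63  2.59] tcp [ 0.5509 -0.283   0.1598] z [ 0.584  0.027 -0.812] x [-0.811 -0.036 -0.584]
tool shift [ 0.0575 -0.0081  0.0816]
tool turn deg [-0.2  -0.26 -0.37]
q [ 1.61  0.1  -1.    2.01 -0.51  0.63  2.59] tcp [ 0.5509 -0.283   0.1598] z [ 0.584  0.027 -0.812] x [-0.811 -0.036 -0.584]
tool shift [ 0.0767 -0.0082  0.1084]
1124 0.1484330971764411
```

{"fn": "send_rows", "kwargs": {
  "moves": [
    {"tx": 0.0115,"ty": -0.0016,"tz": 0.0163,"rx": 0,"ry": 0,"rz": 0},
    {"tx": 0.0115,"ty": -0.0016,"tz": 0.0163,"rx": 0,"ry": 0,"rz": 0},
    {"tx": 0.0115,"ty": -0.0016,"tz": 0.0163,"rx": 0,"ry": 0,"rz": 0},
    {"tx": 0.0115,"ty": -0.0016,"tz": 0.0163,"rx": 0,"ry": 0,"rz": 0},
    {"tx": 0.0115,"ty": -0.0016,"tz": 0.0163,"rx": 0,"ry": 0,"rz": 0},
    {"tx": 0,"ty": 0,"tz": 0,"rx": 0,"ry": 0,"rz": 0}
  ]
}}

```text
t: 13.22
tool_pos: [0.5517, -0.2901, 0.0587]
tool_rot: [-0.021, 0.952, 0.008, 0.306]
force: [-0.2, 0.3, -0.7]
finger_gap: 0.0575
finger_force: 15.0
```

```bash
python3 - <<'E'
from h import *
go([.5523,-.291,.027],tilted(3,36))
im,d,P=shot("scene");s=6;np.savez("s2.npz",im=im,d=d,P=P);save("s2.png",cv2.resize(im[170:270,140:260],None,fx=5,fy=5,interpolation=2))
E
```

```text
q [ 1.49  0.31 -0.92  2.09 -0.36  0.39  2.57] tcp [ 0.5517 -0.2901  0.0587] z [ 0.582  0.029 -0.813] x [-0.812 -0.034 -0.583]
tool shift [ 0.018  -0.0011  0.026 ]
tool turn deg [-0.1  -0.36 -0.48]
```

View pics/s2.png

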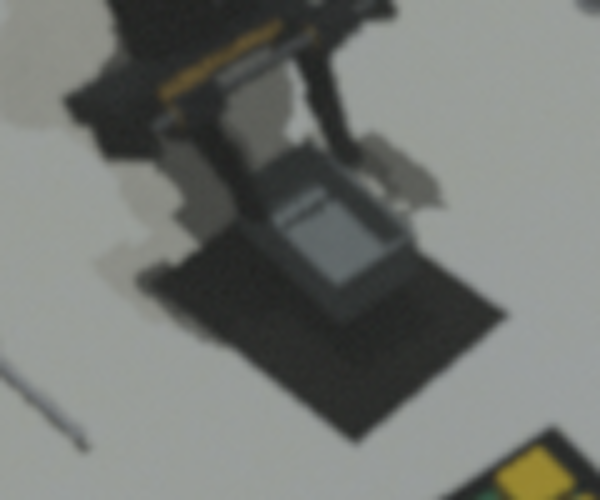

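The tray hangs level over the mat, with its far corner at (345,305) in the crop, so I lower it.

{"fn": "send_rows", "kwargs": {
  "moves": [
    {"tx": 0.0032,"ty": 0,"tz": 0.0045,"rx": 0,"ry": 0,"rz": 0},
    {"tx": 0.0032,"ty": 0,"tz": 0.0045,"rx": 0,"ry": 0,"rz": 0},
    {"tx": 0.0032,"ty": 0,"tz": 0.0045,"rx": 0,"ry": 0,"rz": 0},
    {"tx": 0.0032,"ty": 0,"tz": 0.0045,"rx": 0,"ry": 0,"rz": 0},
    {"tx": 0.0025,"ty": 0,"tz": 0.0035,"rx": 0,"ry": 0,"rz": 0},
    {"tx": 0.0023,"ty": 0,"tz": 0.0032,"rx": 0,"ry": 0,"rz": 0},
    {"tx": 0.0017,"ty": 0,"tz": 0.0024,"rx": 0,"ry": 0,"rz": 0},
    {"tx": 0,"ty": 0,"tz": 0,"rx": 0,"ry": 0,"rz": 0}
  ]
}}

```text
t: 14.28
tool_pos: [0.5526, -0.2907, 0.027]
tool_rot: [-0.021, 0.952, 0.007, 0.307]
force: [0.2, 0.5, -1.4]
finger_gap: 0.0572
finger_force: 15.0
```

{"fn": "send_rows", "kwargs": {
  "moves": [
    {"tx": 0.0006,"ty": 0,"tz": 0.0009,"rx": 0,"ry": 0,"rz": 0},
    {"tx": 0.0006,"ty": 0,"tz": 0.0009,"rx": 0,"ry": 0,"rz": 0},
    {"tx": 0.0006,"ty": 0,"tz": 0.0009,"rx": 0,"ry": 0,"rz": 0},
    {"tx": 0,"ty": 0,"tz": 0,"rx": 0,"ry": 0,"rz": 0},
    {"tx": 0,"ty": 0,"tz": 0,"rx": 0,"ry": 0,"rz": 0}
  ]
}}

```text
t: 14.9
tool_pos: [0.5528, -0.2909, 0.024]
tool_rot: [-0.021, 0.951, 0.007, 0.307]
force: [-0.0, 0.4, -1.4]
finger_gap: 0.0573
finger_force: 15.0
```

{"fn": "send_rows", "kwargs": {
  "moves": [
    {"tx": 0.0006,"ty": 0,"tz": 0.0008,"rx": 0,"ry": 0,"rz": 0},
    {"tx": 0.0006,"ty": 0,"tz": 0.0008,"rx": 0,"ry": 0,"rz": 0},
    {"tx": 0,"ty": 0,"tz": 0,"rx": 0,"ry": 0,"rz": 0},
    {"tx": 0,"ty": 0,"tz": 0,"rx": 0,"ry": 0,"rz": 0}
  ]
}}

```text
t: 15.4
tool_pos: [0.5536, -0.2911, 0.0229]
tool_rot: [-0.021, 0.951, 0.007, 0.307]
force: [-4.7, 2.7, 11.1]
finger_gap: 0.0569
finger_force: 15.0
```

Contact with the mat (11 N), so I release, then back out along the tool axis.

{"fn": "send_rows", "kwargs": {
  "moves": [
    {"tx": 0,"ty": 0,"tz": 0,"rx": 0,"ry": 0,"rz": 0},
    {"tx": 0,"ty": 0,"tz": 0,"rx": 0,"ry": 0,"rz": 0},
    {"tx": 0,"ty": 0,"tz": 0,"rx": 0,"ry": 0,"rz": 0},
    {"tx": 0,"ty": 0,"tz": 0,"rx": 0,"ry": 0,"rz": 0},
    {"tx": 0,"ty": 0,"tz": 0,"rx": 0,"ry": 0,"rz": 0},
    {"tx": 0,"ty": 0,"tz": 0,"rx": 0,"ry": 0,"rz": 0}
  ],
  "gripper": 0.087
}}

```text
t: 16.15
tool_pos: [0.5527, -0.2908, 0.0219]
tool_rot: [-0.021, 0.952, 0.007, 0.307]
force: [-0.1, -0.5, 0.3]
finger_gap: 0.0868
finger_force: 0.0
```

{"fn": "send_rows", "kwargs": {
  "moves": [
    {"tx": 0,"ty": 0,"tz": -0.015,"rx": 0,"ry": 0,"rz": 0},
    {"tx": 0,"ty": 0,"tz": -0.02,"rx": 0,"ry": 0,"rz": 0},
    {"tx": 0,"ty": 0,"tz": -0.02,"rx": 0,"ry": 0,"rz": 0},
    {"tx": 0,"ty": 0,"tz": -0.02,"rx": 0,"ry": 0,"rz": 0},
    {"tx": 0,"ty": 0,"tz": -0.02,"rx": 0,"ry": 0,"rz": 0},
    {"tx": -0.03,"ty": 0,"tz": -0.03,"rx": 0,"ry": 0,"rz": 0},
    {"tx": -0.03,"ty": 0,"tz": -0.03,"rx": 0,"ry": 0,"rz": 0}
  ]
}}

```text
t: 17.02
tool_pos: [0.5169, -0.3012, 0.1791]
tool_rot: [-0.017, 0.953, 0.009, 0.303]
force: [-0.0, 0.1, -0.0]
finger_gap: 0.0869
finger_force: 0.0
```

```bash
python3 - <<'E'
from h import *
go([.40,-.1,.26],tilted(3,0))
im,d,P=shot("wrist")
m=(P[...,2]>.04)&(P[...,2]<.056)&(d>.12)&(P[...,0]>.46)&(P[...,0]<.65)&(P[...,1]<-.2)&(P[...,1]>-.38)
q=P[m];rr=cv2.minAreaRect(q[:,:2].astype(np.float32));print("tray",m.sum(),rr,q[:,2].mean())
# tilt from rim points
A=np.c_[q[:,:2]-q[:,:2].mean(0),np.ones(len(q))];print("slope",np.linalg.lstsq(A,q[:,2],rcond=None)[0])
im,d,P=shot("scene")
m=(P[...,0]>.40)&(P[...,0]<.49)&(P[...,1]>-.04)&(P[...,1]<.05)&(P[...,2]>.008)&(P[...,2]<.04)
print("nut scene",m.sum(),P[m].min(0),P[m].max(0))
save("w4.png",im)
E
```

```text
q [ 2.15  0.12 -1.47  2.   -0.45  0.71  2.6 ] tcp [ 0.5169 -0.3012  0.1791] z [ 0.578  0.028 -0.816] x [-0.815 -0.027 -0.578]
tool shift [ 0.0431  0.206  -0.1279]
tool turn deg [ 0.13 35.32 -0.91]
tray 1162 ((0.5525286197662354, -0.2925419807434082), (0.10234517604112625, 0.05811118707060814), 2.5739965438842773) 0.04715168606197739
slope [ 2.86969186e-05 -4.14909692e-03  4.71516861e-02]
nut scene 54 [ 0.43611818 -0.01007826  0.00843067] [0.4660176  0.01964141 0.02713124]
```

The tray stands flat at (0.5525, −0.2925), yaw 2.6° against the mat's 8° (0.09 rad), rim height 0.047. All of that is within tolerance. Next I untilt, turn and go to the nut.

{"fn": "send_rows", "kwargs": {
  "moves": [
    {"tx": 0,"ty": 0,"tz": -0.01,"rx": 0,"ry": 8.8,"rz": 0},
    {"tx": 0,"ty": 0,"tz": -0.01,"rx": 0,"ry": 8.8,"rz": 0},
    {"tx": 0,"ty": 0,"tz": -0.01,"rx": 0,"ry": 8.8,"rz": 0},
    {"tx": 0,"ty": 0,"tz": -0.01,"rx": 0,"ry": 8.8,"rz": 0},
    {"tx": 0,"ty": 0,"tz": 0,"rx": 0,"ry": 0,"rz": 10.7},
    {"tx": 0,"ty": 0,"tz": 0,"rx": 0,"ry": 0,"rz": 10.7},
    {"tx": 0,"ty": 0,"tz": 0,"rx": 0,"ry": 0,"rz": 10.7},
    {"tx": 0,"ty": 0,"tz": 0,"rx": 0,"ry": 0,"rz": 10.7}
  ]
}}

```text
t: 18.12
tool_pos: [0.5062, -0.2934, 0.2093]
tool_rot: [0.34, 0.939, 0.026, 0.036]
force: [-0.3, 0.6, -0.1]
finger_gap: 0.0869
finger_force: 0.0
```

{"fn": "send_rows", "kwargs": {
  "moves": [
    {"tx": 0,"ty": 0,"tz": 0,"rx": 0,"ry": 0,"rz": 10.7},
    {"tx": 0,"ty": 0,"tz": 0,"rx": 0,"ry": 0,"rz": 10.7},
    {"tx": 0,"ty": 0,"tz": 0,"rx": 0,"ry": 0,"rz": 10.7},
    {"tx": 0,"ty": 0,"tz": 0,"rx": 0,"ry": 0,"rz": 10.7},
    {"tx": 0,"ty": 0,"tz": 0,"rx": 0,"ry": 0,"rz": 0}
  ]
}}

```text
t: 18.75
tool_pos: [0.5062, -0.2935, 0.2095]
tool_rot: [0.657, 0.753, 0.037, 0.025]
force: [-0.8, -0.5, -0.1]
finger_gap: 0.087
finger_force: 0.0
```

```bash
python3 - <<'E'
from h import *
rot=R.from_matrix(np.array([[0,1,0],[1,0,0],[0,0,-1.]]))
go([.45,-.06,.19],rot)
E
```

```text
q [ 1.19  0.28 -0.84  1.57  0.16  1.31  0.48] tcp [ 0.5062 -0.2935  0.2095] z [ 0.086  0.024 -0.996] x [-0.136  0.991  0.012]
tool shift [ 0.2387 -0.0257  0.0201]
tool turn deg [ 5.01 -1.02  7.79]
```

{"fn": "send_rows", "kwargs": {
  "moves": [
    {"tx": 0,"ty": 0,"tz": 0,"rx": 5.0,"ry": -1.0,"rz": 7.8},
    {"tx": 0.047,"ty": -0.011,"tz": 0.004,"rx": 0,"ry": 0,"rz": 0},
    {"tx": 0.047,"ty": -0.011,"tz": 0.004,"rx": 0,"ry": 0,"rz": 0},
    {"tx": 0.047,"ty": -0.011,"tz": 0.004,"rx": 0,"ry": 0,"rz": 0},
    {"tx": 0.047,"ty": -0.011,"tz": 0.004,"rx": 0,"ry": 0,"rz": 0},
    {"tx": 0.046,"ty": -0.011,"tz": 0.004,"rx": 0,"ry": 0,"rz": 0},
    {"tx": 0,"ty": 0,"tz": 0,"rx": 0,"ry": 0,"rz": 0}
  ]
}}

```text
t: 19.62
tool_pos: [0.4511, -0.0565, 0.19]
tool_rot: [0.704, 0.71, -0.0, 0.001]
force: [0.4, -0.5, 0.7]
finger_gap: 0.0874
finger_force: 0.0
```

```bash
python3 - <<'E'
from h import *
rot=R.from_matrix(np.array([[0,1,0],[1,0,0],[0,0,-1.]]))
go([.45,-.06,.19],rot)
K,T=cam("wrist");im,d,P=shot("wrist");np.savez("w5.npz",im=im,d=d,P=P)
c=np.linalg.inv(T)@np.array([.4475,.007,.022,1]);u,v=(K@c[:3])[:2]/c[2];print("px",u,v)
m=(P[...,2]>.006)&(P[...,2]<.04)&(np.hypot(P[...,0]-.4475,P[...,1]-.007)<.04)
q=P[m];print(m.sum(),q.min(0),q.max(0));t=q[q[:,2]>.018];print("top",len(t),(t.min(0)+t.max(0))/2,t.max(0)-t.min(0),cv2.minAreaRect(t[:,:2].astype(np.float32)))
u,v=int(u),int(v);y0,x0=max(v-45,0),max(u-60,0)
save("w5.png",cv2.resize(im[y0:y0+90,x0:x0+120],None,fx=6,fy=6,interpolation=2));print(x0,y0)
E
```

```text
q [ 1.02 -0.   -0.98  1.85  0.    1.29  0.05] tcp [ 0.4511 -0.0565  0.19  ] z [ 0.    -0.001 -1.   ] x [-0.008  1.    -0.001]
tool shift [-0.0035 -0.0011  0.    ]
tool turn deg [0.02 0.08 0.48]
px 252.34057053047505 121.06703679907243
369 [ 0.43074589 -0.01057268  0.00600595] [0.46311817 0.02208149 0.02585949]
top 308 [0.44646098 0.00577012 0.02381929] [0.02450052 0.0248902  0.0040804 ] ((0.44676271080970764, 0.005438428372144699), (0.02600076235830784, 0.023316219449043274), 44.468692779541016)
192 76
```

View pics/w5.png

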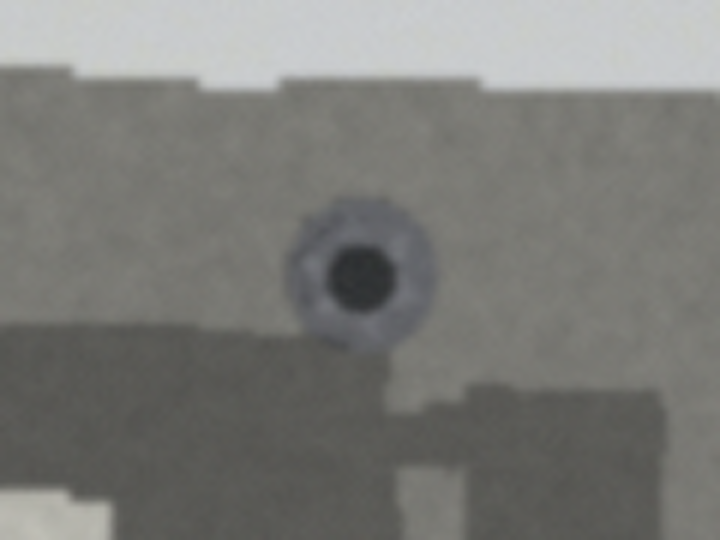

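The nut is at crop (362,275), in the gripper's shadow, and measures 24.5 mm across at its top. I'll take its hexagon angle from the depth data.

```bash
python3 - <<'E'
from h import *
w=np.load("w5.npz");P=w["P"]
for zt in(.012,.015,.018):
    m=(P[...,2]>zt)&(P[...,2]<.04)&(np.hypot(P[...,0]-.4466,P[...,1]-.0057)<.03)
    q=P[m][:,:2];h=cv2.convexHull(q.astype(np.float32))[:,0]
    th=np.arange(0,180,5);W=np.array([np.ptp(q@[np.cos(np.radians(a)),np.sin(np.radians(a))]) for a in th])
    f=[W[(th%60)==a].mean().round(4) for a in range(0,60,5)]
    ph=(W*np.exp(6j*np.radians(th))).sum();print(zt,m.sum(),f,"min width at",(np.degrees(np.angle(-ph))/6)%60,abs(ph)/len(th)*2)
    # centroid of filled mask
    x0=(q.min(0)+q.max(0))/2;print(x0,cv2.minEnclosingCircle(h))
E
```

```text
0.012 308 [np.float64(0.0248), np.float64(0.0244), np.float64(0.024), np.float64(0.0237), np.float64(0.0242), np.float64(0.0248), np.float64(0.0252), np.float64(0.0256), np.float64(0.0258), np.float64(0.0258), np.float64(0.0257), np.float64(0.0253)] min width at 13.053652983494457 0.0010042308875490092
[0.44646098 0.00577012] ((0.4465629458427429, 0.005628881510347128), 0.0131106311455369)
0.015 308 [np.float64(0.0248), np.float64(0.0244), np.float64(0.024), np.float64(0.0237), np.float64(0.0242), np.float64(0.0248), np.float64(0.0252), np.float64(0.0256), np.float64(0.0258), np.float64(0.0258), np.float64(0.0257), np.float64(0.0253)] min width at 13.053652983494457 0.0010042308875490092
[0.44646098 0.00577012] ((0.4465629458427429, 0.005628881510347128), 0.0131106311455369)
0.018 308 [np.float64(0.0248), np.float64(0.0244), np.float64(0.024), np.float64(0.0237), np.float64(0.0242), np.float64(0.0248), np.float64(0.0252), np.float64(0.0256), np.float64(0.0258), np.float64(0.0258), np.float64(0.0257), np.float64(0.0253)] min width at 13.053652983494457 0.0010042308875490092
[0.44646098 0.00577012] ((0.4465629458427429, 0.005628881510347128), 0.0131106311455369)
```

{"fn": "send_rows", "kwargs": {
  "moves": [
    {"tx": 0.031,"ty": -0.002,"tz": 0,"rx": 0,"ry": 0,"rz": 0},
    {"tx": 0.031,"ty": -0.002,"tz": 0,"rx": 0,"ry": 0,"rz": 0},
    {"tx": 0,"ty": 0,"tz": 0,"rx": 0,"ry": 0,"rz": -6.5},
    {"tx": 0,"ty": 0,"tz": 0.03,"rx": 0,"ry": 0,"rz": -6.5},
    {"tx": 0,"ty": 0,"tz": 0.04,"rx": 0,"ry": 0,"rz": 0},
    {"tx": 0,"ty": 0,"tz": 0.04,"rx": 0,"ry": 0,"rz": 0},
    {"tx": 0,"ty": 0,"tz": 0.02,"rx": 0,"ry": 0,"rz": 0},
    {"tx": 0,"ty": 0,"tz": 0,"rx": 0,"ry": 0,"rz": 0}
  ]
}}

```text
t: 20.68
tool_pos: [0.4471, 0.0017, 0.059]
tool_rot: [0.623, 0.782, 0.0, -0.001]
force: [0.0, -0.7, 0.2]
finger_gap: 0.0868
finger_force: 0.0
```

```bash
python3 - <<'E'
from h import *
y=np.radians(13.5);ry=np.array([np.cos(y),np.sin(y),0]);z=np.array([0,0,-1.])
go([.4466,.0057,.008],R.from_matrix(np.c_[np.cross(ry,z),ry,z]))
E
```

```text
q [ 0.88  0.19 -1.04  2.02  0.19  1.03 -0.02] tcp [0.4471 0.0017 0.059 ] z [-0.002  0.002 -1.   ] x [-0.225  0.974  0.002]
tool shift [0.0039 0.0005 0.051 ]
tool turn deg [-0.09 -0.13 -0.53]
```

{"fn": "send_rows", "kwargs": {
  "moves": [
    {"tx": 0.004,"ty": 0.0005,"tz": 0.01,"rx": 0,"ry": 0,"rz": 0},
    {"tx": 0,"ty": 0,"tz": 0.015,"rx": 0,"ry": 0,"rz": 0},
    {"tx": 0,"ty": 0,"tz": 0.015,"rx": 0,"ry": 0,"rz": 0},
    {"tx": 0,"ty": 0,"tz": 0.011,"rx": 0,"ry": 0,"rz": 0},
    {"tx": 0,"ty": 0,"tz": 0,"rx": 0,"ry": 0,"rz": 0}
  ]
}}

```text
t: 21.3
tool_pos: [0.447, 0.0065, 0.0084]
tool_rot: [0.623, 0.782, 0.0, -0.001]
force: [-0.4, 0.5, 0.3]
finger_gap: 0.087
finger_force: 0.0
```

{"fn": "send_rows", "kwargs": {
  "moves": [
    {"tx": 0,"ty": 0,"tz": 0,"rx": 0,"ry": 0,"rz": 0},
    {"tx": 0,"ty": 0,"tz": 0,"rx": 0,"ry": 0,"rz": 0},
    {"tx": 0,"ty": 0,"tz": 0,"rx": 0,"ry": 0,"rz": 0},
    {"tx": 0,"ty": 0,"tz": 0,"rx": 0,"ry": 0,"rz": 0},
    {"tx": 0,"ty": 0,"tz": 0,"rx": 0,"ry": 0,"rz": 0},
    {"tx": 0,"ty": 0,"tz": 0,"rx": 0,"ry": 0,"rz": 0},
    {"tx": 0,"ty": 0,"tz": 0,"rx": 0,"ry": 0,"rz": 0},
    {"tx": 0,"ty": 0,"tz": 0,"rx": 0,"ry": 0,"rz": 0}
  ],
  "gripper": 0.01,
  "squeeze": 20
}}

```text
t: 22.3
tool_pos: [0.4476, 0.0063, 0.0093]
tool_rot: [0.623, 0.782, 0.0, 0.0]
force: [-0.6, -0.1, 0.6]
finger_gap: 0.0159
finger_force: 0.0
```

The gap is 15.9 mm with no grip force, so the nut was missed or squeezed out. I'll look.

```bash
python3 - <<'E'
from h import *
go()
im1,d1,P1=shot("wrist");im2,d2,P2=shot("scene")
for n,P in(("w",P1),("s",P2)):
    m=(P[...,2]>.008)&(P[...,2]<.035)&(np.hypot(P[...,0]-.4466,P[...,1]-.0057)<.08)
    q=P[m];print(n,m.sum(),q.min(0) if len(q) else"",q.max(0) if len(q) else "")
o=np.zeros((600,800,3),np.uint8);o[:384,:512]=im1;a=cv2.resize(im2[130:200,220:300],None,fx=4,fy=4,interpolation=2);o[300:580,480:800]=a
save("p9.png",o);print(robot.sense()["finger_gap"])
E
```

```text
q [ 0.8   0.29 -0.99  2.07  0.3   0.94 -0.13] tcp [0.4476 0.0063 0.0093] z [ 0.001  0.    -1.   ] x [-0.223  0.975 -0.   ]
w 1011 [ 0.43337115 -0.00755448  0.00815477] [0.4575667  0.01947506 0.02546408]
s 49 [ 0.43393289 -0.01553632  0.00851349] [0.4651973  0.01548561 0.02576685]
0.01201600912938652
```

View pics/p9.png

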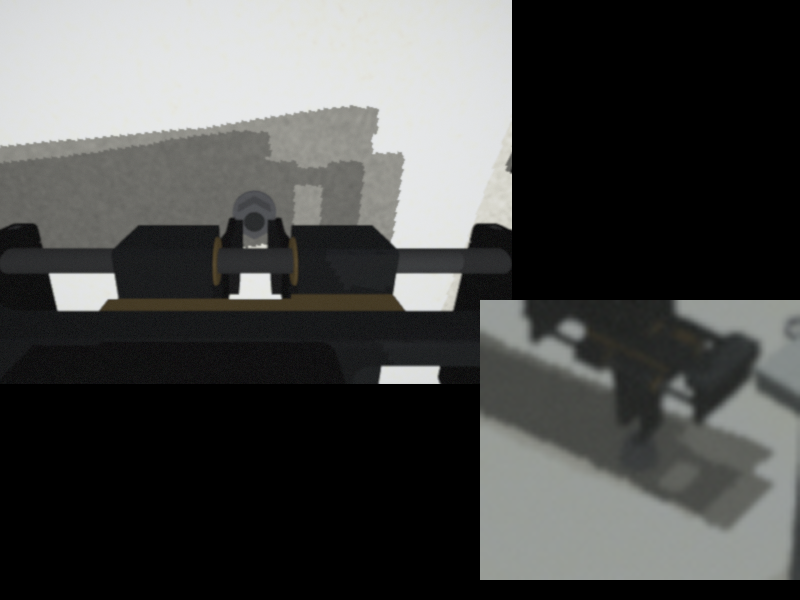

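The nut at (255,212) is still standing, apparently just in front of the fingers on the tool +x side. I'll compute where it is relative to the fingertips.

```bash
python3 - <<'E'
from h import *
s=robot.sense();K,T=cam("wrist");im,d,P=shot("wrist")
r=R.from_quat(s["tool_rot"])
for p in(s["tool_pos"],s["tool_pos"]-.019*r.as_matrix()[:,2]):
    c=np.linalg.inv(T)@np.r_[p,1];print("proj",(K@c[:3])[:2]/c[2],c[2])
tp=(P-s["tool_pos"])@r.as_matrix()
for v in range(188,300,6): print(v,[tuple((tp[v,u]*1000).round(0).astype(int)) for u in(228,235,245,255,265,274)])
E
```

```text
proj [255.03004446 213.77757547] 0.20720437492324148
proj [255.04621545 223.51352631] 0.188923250154138
188 [(np.int64(18), np.int64(-21), np.int64(9)), (np.int64(18), np.int64(-15), np.int64(7)), (np.int64(18), np.int64(-8), np.int64(7)), (np.int64(18), np.int64(0), np.int64(9)), (np.int64(18), np.int64(8), np.int64(8)), (np.int64(18), np.int64(15), np.int64(8))]
194 [(np.int64(13), np.int64(-21), np.int64(8)), (np.int64(14), np.int64(-15), np.int64(7)), (np.int64(14), np.int64(-8), np.int64(4)), (np.int64(14), np.int64(0), np.int64(4)), (np.int64(14), np.int64(8), np.int64(6)), (np.int64(13), np.int64(15), np.int64(8))]
200 [(np.int64(8), np.int64(-21), np.int64(8)), (np.int64(9), np.int64(-16), np.int64(8)), (np.int64(10), np.int64(-8), np.int64(4)), (np.int64(12), np.int64(0), np.int64(-5)), (np.int64(10), np.int64(8), np.int64(3)), (np.int64(9), np.int64(15), np.int64(8))]
206 [(np.int64(4), np.int64(-21), np.int64(8)), (np.int64(5), np.int64(-15), np.int64(3)), (np.int64(10), np.int64(-7), np.int64(-10)), (np.int64(11), np.int64(0), np.int64(-15)), (np.int64(9), np.int64(7), np
[... 3445 characters left out ...]
7), np.int64(-9), np.int64(7)), (np.int64(-67), np.int64(0), np.int64(8)), (np.int64(-66), np.int64(8), np.int64(7)), (np.int64(-5), np.int64(9), np.int64(-82))]
290 [(np.int64(4), np.int64(-11), np.int64(-99)), (np.int64(-8), np.int64(-10), np.int64(-81)), (np.int64(-73), np.int64(-9), np.int64(8)), (np.int64(-72), np.int64(0), np.int64(7)), (np.int64(-73), np.int64(9), np.int64(8)), (np.int64(-8), np.int64(9), np.int64(-82))]
296 [(np.int64(2), np.int64(-11), np.int64(-99)), (np.int64(-79), np.int64(-17), np.int64(8)), (np.int64(-79), np.int64(-9), np.int64(8)), (np.int64(-79), np.int64(0), np.int64(8)), (np.int64(-79), np.int64(9), np.int64(8)), (np.int64(-78), np.int64(16), np.int64(7))]
```

```bash
python3 - <<'E'
from h import *
# w5: gap 87 mm, pose known; now: gap 12 mm
def tips(P,pos,q,lim):
    tp=(P-pos)@R.from_quat(q).as_matrix();m=(np.abs(tp[...,0])<15e-3)&(np.abs(tp[...,1])<.065)&(tp[...,2]<-.022)&(tp[...,2]>-.1)
    for z in range(-70,-20,5):
        k=m&(tp[...,2]>z*1e-3)&(tp[...,2]<(z+5)*1e-3)
        if k.sum(): a=tp[k]*1e3;print(z,k.sum(),"x",a[:,0].min().round(),a[:,0].max().round(),"|y|",np.abs(a[:,1]).min().round(1),np.abs(a[:,1]).max().round(1))
w=np.load("w5.npz");print("open");tips(w["P"],np.array([.4511,-.0565,.19]),[.704,.71,0,.001],0)
s=robot.sense();im,d,P=shot("wrist");print("now",s["finger_gap"]);tips(P,s["tool_pos"],s["tool_rot"],0)
tp=(w["P"]-np.array([.4511,-.0565,.19]))@R.from_quat([.704,.71,0,.001]).as_matrix();m=(np.abs(tp[...,0])<15e-3)&(np.abs(tp[...,1])<.065)&(tp[...,2]>-.03)&(tp[...,2]<.05);print("open, ahead of -30mm:",m.sum())
E
```

```text
open
-70 243 x -11.0 11.0 |y| 43.2 55.6
-65 205 x -11.0 11.0 |y| 43.8 54.9
-60 243 x 1.0 11.0 |y| 43.1 53.2
-55 219 x -2.0 10.0 |y| 43.1 52.2
-50 201 x -4.0 10.0 |y| 43.1 52.5
-45 215 x -7.0 11.0 |y| 43.0 52.5
-40 207 x -10.0 10.0 |y| 43.1 52.6
-35 109 x -11.0 10.0 |y| 43.1 52.5
now 0.011340615097319644
-70 141 x 8.0 11.0 |y| 5.5 14.5
-65 147 x 7.0 11.0 |y| 6.3 15.5
-60 177 x 2.0 11.0 |y| 5.5 15.8
-55 122 x 8.0 11.0 |y| 5.6 14.8
-50 134 x -3.0 10.0 |y| 5.3 14.8
-45 113 x 3.0 10.0 |y| 5.3 14.8
-40 81 x 8.0 10.0 |y| 5.5 14.8
-35 55 x 8.0 10.0 |y| 5.7 14.6
open, ahead of -30mm: 0
```

The wrist depth shows the finger ends about 32 mm behind the reported TCP at both openings, so they closed above the nut. The nut has not moved. I open, lower a further 33 mm so the real tips are about 8 mm above the bench, and watch the force.

{"fn": "send_rows", "kwargs": {
  "moves": [
    {"tx": 0,"ty": 0,"tz": 0,"rx": 0,"ry": 0,"rz": 0},
    {"tx": 0,"ty": 0,"tz": 0,"rx": 0,"ry": 0,"rz": 0},
    {"tx": 0,"ty": 0,"tz": 0,"rx": 0,"ry": 0,"rz": 0},
    {"tx": 0,"ty": 0,"tz": 0,"rx": 0,"ry": 0,"rz": 0},
    {"tx": 0,"ty": 0,"tz": 0,"rx": 0,"ry": 0,"rz": 0},
    {"tx": 0,"ty": 0,"tz": 0,"rx": 0,"ry": 0,"rz": 0}
  ],
  "gripper": 0.06
}}

```text
t: 23.25
tool_pos: [0.4476, 0.0063, 0.0093]
tool_rot: [0.623, 0.782, 0.0, 0.0]
force: [0.1, -0.1, -0.2]
finger_gap: 0.0577
finger_force: 0.0
```

{"fn": "send_rows", "kwargs": {
  "moves": [
    {"tx": 0,"ty": 0,"tz": 0.007,"rx": 0,"ry": 0,"rz": 0},
    {"tx": 0,"ty": 0,"tz": 0.007,"rx": 0,"ry": 0,"rz": 0},
    {"tx": 0,"ty": 0,"tz": 0.006,"rx": 0,"ry": 0,"rz": 0},
    {"tx": 0,"ty": 0,"tz": 0,"rx": 0,"ry": 0,"rz": 0}
  ]
}}

```text
t: 23.75
tool_pos: [0.4472, 0.0064, -0.0113]
tool_rot: [0.623, 0.782, 0.0, -0.0]
force: [-0.1, 0.5, -1.0]
finger_gap: 0.06
finger_force: 0.0
```

```bash
python3 - <<'E'
from h import *
go()
s=robot.sense();r=R.from_quat(s["tool_rot"]).as_matrix();im,d,P=shot("wrist");tp=(P-s["tool_pos"])@r
m=(np.abs(tp[...,0])<15e-3)&(np.abs(tp[...,1])<.055)&(np.abs(tp[...,1])>.02)&(tp[...,2]<-.02)&(tp[...,2]>-.06)
print("tip z tool",np.percentile(tp[m][:,2],[99,100]),"world",np.percentile(P[m][:,2],[0,1]))
k=(P[...,2]>.015)&(P[...,2]<.03)&(np.hypot(P[...,0]-.4466,P[...,1]-.0057)<.02);q=tp[k];print("nut top in tool",k.sum(),(q.min(0)+q.max(0))/2,np.ptp(q,axis=0),P[k][:,2].mean())
E
```

```text
q [ 0.77  0.33 -0.97  2.08  0.35  0.9  -0.17] tcp [ 0.4472  0.0064 -0.0113] z [-0.     0.001 -1.   ] x [-0.223  0.975  0.001]
tip z tool [-0.03266152 -0.03128749] world [0.01999016 0.02136513]
nut top in tool 1211 [ 0.00142682 -0.0007672  -0.03153751] [0.02383771 0.02393469 0.01048418] 0.02305440138487668
```

Confirmed: the reported TCP is 11 mm below the bench with no contact, and the tips are seen at z≈0.021. I lower 13 mm more and close.

{"fn": "send_rows", "kwargs": {
  "moves": [
    {"tx": 0,"ty": 0,"tz": 0.005,"rx": 0,"ry": 0,"rz": 0},
    {"tx": 0,"ty": 0,"tz": 0.005,"rx": 0,"ry": 0,"rz": 0},
    {"tx": 0,"ty": 0,"tz": 0.003,"rx": 0,"ry": 0,"rz": 0},
    {"tx": 0,"ty": 0,"tz": 0,"rx": 0,"ry": 0,"rz": 0}
  ]
}}

```text
t: 24.3
tool_pos: [0.4475, 0.0063, -0.0239]
tool_rot: [0.623, 0.782, 0.0, 0.0]
force: [-0.0, 0.0, -0.4]
finger_gap: 0.06
finger_force: 0.0
```

{"fn": "send_rows", "kwargs": {
  "moves": [
    {"tx": 0,"ty": 0,"tz": 0,"rx": 0,"ry": 0,"rz": 0},
    {"tx": 0,"ty": 0,"tz": 0,"rx": 0,"ry": 0,"rz": 0},
    {"tx": 0,"ty": 0,"tz": 0,"rx": 0,"ry": 0,"rz": 0},
    {"tx": 0,"ty": 0,"tz": 0,"rx": 0,"ry": 0,"rz": 0},
    {"tx": 0,"ty": 0,"tz": 0,"rx": 0,"ry": 0,"rz": 0},
    {"tx": 0,"ty": 0,"tz": 0,"rx": 0,"ry": 0,"rz": 0},
    {"tx": 0,"ty": 0,"tz": 0,"rx": 0,"ry": 0,"rz": 0},
    {"tx": 0,"ty": 0,"tz": 0,"rx": 0,"ry": 0,"rz": 0}
  ],
  "gripper": 0.01,
  "squeeze": 20
}}

```text
t: 25.3
tool_pos: [0.4477, 0.0063, -0.0237]
tool_rot: [0.623, 0.782, 0.0, 0.0]
force: [-1.0, -0.4, 1.3]
finger_gap: 0.0235
finger_force: 20.0
```

The nut is gripped across its flats (23.5 mm, 20 N). I lift and carry it to the tray.

{"fn": "send_rows", "kwargs": {
  "moves": [
    {"tx": 0,"ty": 0,"tz": -0.02,"rx": 0,"ry": 0,"rz": 0},
    {"tx": 0,"ty": 0,"tz": -0.03,"rx": 0,"ry": 0,"rz": 0},
    {"tx": 0,"ty": 0,"tz": -0.03,"rx": 0,"ry": 0,"rz": 0},
    {"tx": 0,"ty": 0,"tz": -0.03,"rx": 0,"ry": 0,"rz": 0},
    {"tx": 0,"ty": 0,"tz": -0.02,"rx": 0,"ry": 0,"rz": 10.4},
    {"tx": 0,"ty": 0,"tz": 0,"rx": 0,"ry": 0,"rz": 0}
  ]
}}

```text
t: 26.05
tool_pos: [0.4484, 0.006, 0.1072]
tool_rot: [0.692, 0.722, 0.001, 0.002]
force: [0.5, -1.2, -1.1]
finger_gap: 0.0235
finger_force: 20.0
```

```bash
python3 - <<'E'
from h import *
y=np.radians(2.6);ry=np.array([np.cos(y),np.sin(y),0]);z=np.array([0,0,-1.])
go([.5525,-.294,.106],R.from_matrix(np.c_[np.cross(ry,z),ry,z]))
E
```

```text
q [ 0.91  0.1  -1.05  1.97  0.1   1.12 -0.14] tcp [0.4484 0.006  0.1072] z [ 0.003 -0.001 -1.   ] x [-0.043  0.999 -0.001]
tool shift [-0.3042  0.091   0.0019]
tool turn deg [ 0.18  0.07 -0.13]
```

{"fn": "send_rows", "kwargs": {
  "moves": [
    {"tx": -0.038,"ty": 0.0114,"tz": 0,"rx": 0,"ry": 0,"rz": 0},
    {"tx": -0.038,"ty": 0.0114,"tz": 0,"rx": 0,"ry": 0,"rz": 0},
    {"tx": -0.038,"ty": 0.0114,"tz": 0,"rx": 0,"ry": 0,"rz": 0},
    {"tx": -0.038,"ty": 0.0114,"tz": 0,"rx": 0,"ry": 0,"rz": 0},
    {"tx": -0.038,"ty": 0.0114,"tz": 0,"rx": 0,"ry": 0,"rz": 0},
    {"tx": -0.038,"ty": 0.0114,"tz": 0,"rx": 0,"ry": 0,"rz": 0},
    {"tx": -0.038,"ty": 0.0114,"tz": 0,"rx": 0,"ry": 0,"rz": 0},
    {"tx": -0.038,"ty": 0.0114,"tz": 0,"rx": 0,"ry": 0,"rz": 0}
  ]
}}

```text
t: 27.05
tool_pos: [0.5516, -0.2944, 0.1044]
tool_rot: [0.69, 0.724, 0.0, -0.001]
force: [0.2, 0.8, -0.6]
finger_gap: 0.0238
finger_force: 20.0
```

{"fn": "send_rows", "kwargs": {
  "moves": [
    {"tx": 0,"ty": 0,"tz": 0,"rx": 0,"ry": 0,"rz": 0},
    {"tx": 0,"ty": 0,"tz": 0,"rx": 0,"ry": 0,"rz": 0}
  ]
}}

```text
t: 27.3
tool_pos: [0.5515, -0.2924, 0.1049]
tool_rot: [0.691, 0.723, 0.0, -0.001]
force: [-0.3, -0.2, 0.4]
finger_gap: 0.0237
finger_force: 20.0
```

```bash
python3 - <<'E'
from h import *
y=np.radians(2.6);ry=np.array([np.cos(y),np.sin(y),0]);z=np.array([0,0,-1.])
go([.5525,-.294,.106],R.from_matrix(np.c_[np.cross(ry,z),ry,z]))
im,d,P=shot("wrist")
m=(P[...,2]>.04)&(P[...,2]<.056)&(P[...,0]>.46)&(P[...,0]<.65)&(P[...,1]<-.2)&(P[...,1]>-.38)
q=P[m];rr=cv2.minAreaRect(q[:,:2].astype(np.float32));print("tray",m.sum(),rr,cv2.boxPoints(rr).round(4).tolist())
E
```

```text
q [ 1.01  0.51 -0.8   1.54  0.38  1.25  0.2 ] tcp [ 0.5515 -0.2924  0.1049] z [-0.001  0.002 -1.   ] x [-0.046  0.999  0.002]
tool shift [-0.0016  0.001  -0.0011]
tool turn deg [-0.03 -0.1   0.06]
tray 1293 ((0.551914632320404, -0.29204148054122925), (0.10053388774394989, 0.05833088234066963), 2.711186170578003) [[0.5002999901771545, -0.2653000056743622], [0.5030999779701233, -0.32359999418258667], [0.6035000085830688, -0.3188000023365021], [0.6007000207901001, -0.2605000138282776]]
```

The tray is refit at (0.552, −0.292), which the nut is centred over. I lower it to about 3 mm above the floor.

{"fn": "send_rows", "kwargs": {
  "moves": [
    {"tx": -0.001,"ty": 0,"tz": 0.025,"rx": 0,"ry": 0,"rz": 0},
    {"tx": 0,"ty": 0,"tz": 0.025,"rx": 0,"ry": 0,"rz": 0},
    {"tx": 0,"ty": 0,"tz": 0.02,"rx": 0,"ry": 0,"rz": 0},
    {"tx": 0,"ty": 0,"tz": 0.015,"rx": 0,"ry": 0,"rz": 0},
    {"tx": 0,"ty": 0,"tz": 0.015,"rx": 0,"ry": 0,"rz": 0},
    {"tx": 0,"ty": 0,"tz": 0.01,"rx": 0,"ry": 0,"rz": 0},
    {"tx": 0,"ty": 0,"tz": 0.004,"rx": 0,"ry": 0,"rz": 0},
    {"tx": 0,"ty": 0,"tz": 0,"rx": 0,"ry": 0,"rz": 0}
  ]
}}

```text
t: 28.35
tool_pos: [0.5521, -0.2945, -0.0076]
tool_rot: [0.692, 0.722, 0.0, 0.0]
force: [-0.2, 0.4, -0.1]
finger_gap: 0.0237
finger_force: 20.0
```

{"fn": "send_rows", "kwargs": {
  "moves": [
    {"tx": 0,"ty": 0,"tz": 0.002,"rx": 0,"ry": 0,"rz": 0},
    {"tx": 0,"ty": 0,"tz": 0,"rx": 0,"ry": 0,"rz": 0}
  ]
}}

```text
t: 28.6
tool_pos: [0.5521, -0.2946, -0.0095]
tool_rot: [0.692, 0.722, 0.0, 0.0]
force: [-0.4, 0.3, -1.6]
finger_gap: 0.0238
finger_force: 20.0
```

{"fn": "send_rows", "kwargs": {
  "moves": [
    {"tx": 0,"ty": 0,"tz": 0,"rx": 0,"ry": 0,"rz": 0},
    {"tx": 0,"ty": 0,"tz": 0,"rx": 0,"ry": 0,"rz": 0},
    {"tx": 0,"ty": 0,"tz": 0,"rx": 0,"ry": 0,"rz": 0},
    {"tx": 0,"ty": 0,"tz": 0,"rx": 0,"ry": 0,"rz": 0}
  ],
  "gripper": 0.038
}}

```text
t: 29.1
tool_pos: [0.552, -0.2945, -0.0096]
tool_rot: [0.692, 0.722, 0.0, 0.0]
force: [-0.2, -0.1, -0.3]
finger_gap: 0.0375
finger_force: 0.0
```

{"fn": "send_rows", "kwargs": {
  "moves": [
    {"tx": 0,"ty": 0,"tz": -0.01,"rx": 0,"ry": 0,"rz": 0},
    {"tx": 0,"ty": 0,"tz": -0.015,"rx": 0,"ry": 0,"rz": 0},
    {"tx": 0,"ty": 0,"tz": -0.02,"rx": 0,"ry": 0,"rz": 0},
    {"tx": 0,"ty": 0,"tz": -0.03,"rx": 0,"ry": 0,"rz": 0},
    {"tx": 0,"ty": 0,"tz": -0.03,"rx": 0,"ry": 0,"rz": 0},
    {"tx": 0,"ty": 0,"tz": -0.03,"rx": 0,"ry": 0,"rz": 0},
    {"tx": 0,"ty": 0,"tz": 0,"rx": 0,"ry": 0,"rz": 0},
    {"tx": 0,"ty": 0,"tz": 0,"rx": 0,"ry": 0,"rz": 0}
  ]
}}

```text
t: 30.1
tool_pos: [0.5517, -0.2946, 0.1257]
tool_rot: [0.692, 0.722, 0.0, 0.0]
force: [0.4, 0.4, -0.5]
finger_gap: 0.038
finger_force: 0.0
```

```bash
python3 - <<'E'
from h import *
go();print(robot.sense()["finger_gap"])
im,d,P=shot("wrist")
m=(P[...,2]>.04)&(P[...,2]<.056)&(P[...,0]>.46)&(P[...,0]<.65)&(P[...,1]<-.2)&(P[...,1]>-.38)
q=P[m];print("tray",m.sum(),cv2.minAreaRect(q[:,:2].astype(np.float32)),q[:,2].mean())
k=(P[...,2]>.026)&(P[...,2]<.039)&(np.abs(P[...,0]-.552)<.035)&(np.abs(P[...,1]+.292)<.018);q=P[k];print("nut",k.sum(),np.median(q,0),q.min(0),q.max(0))
im,d,P=shot("scene");m=(P[...,0]>.6)&(P[...,0]<.75)&(P[...,1]>.06)&(P[...,1]<.165)&(P[...,2]>.03)&(P[...,2]<.1)
q=P[m];print("lower pile",m.sum(),q.max(0),cv2.minAreaRect(q[q[:,2]>.07][:,:2].astype(np.float32)))
save("fin.png",cv2.resize(im[130:280,140:380],None,fx=3,fy=3,interpolation=2))
E
```

```text
q [ 1.02  0.5  -0.81  1.51  0.37  1.29  0.21] tcp [ 0.5517 -0.2946  0.1257] z [ 0.001 -0.    -1.   ] x [-0.043  0.999 -0.   ]
0.038033676649600646
tray 1379 ((0.5517788529396057, -0.29216861724853516), (0.10054507106542587, 0.05862758308649063), 2.7830121517181396) 0.04773696795332936
nut 451 [ 0.55155778 -0.29391303  0.03566429] [ 0.53978544 -0.30777075  0.026404  ] [ 0.5631711  -0.28140111  0.03785461]
lower pile 840 [0.7273487  0.15255271 0.08863262] ((0.6735633015632629, 0.11452653259038925), (0.10282023996114731, 0.06502503156661987), 7.488018989562988)
```

View pics/fin.png

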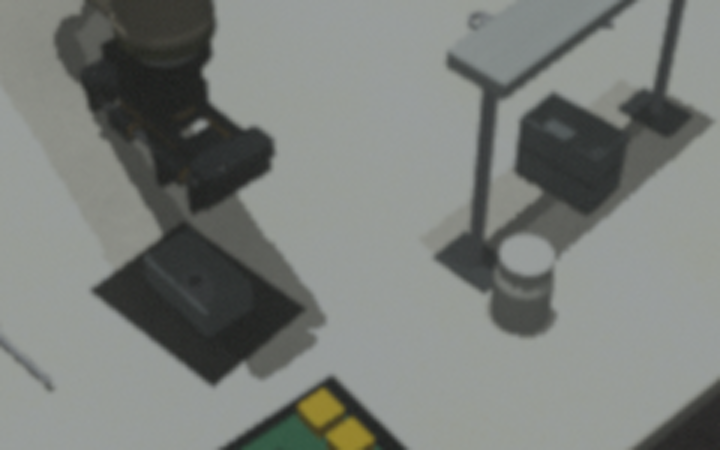

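The tray stands on the mat around (200,280) with the nut at (195,280), its top at 0.0357 m as expected for a nut on the floor. The two lower trays stand at (570,155), and nothing is touching the gripper.

```bash
python3 -c "
from cell import robot
print(robot.hand_in())"
```

```text
the job is handed in; nothing more can be done
None
```

The job is handed in: the top tray stands flat on the mat with the nut in it, both released, and the two lower trays are still in place; the hand-in returned no verdict.

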